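# Open the spray-can cage

## Robot

A 6-joint arm with a two-finger parallel gripper is mounted at the origin on the work surface. World frame = base frame: x ahead of the robot, y to its left, z up, the work surface at z = 0. Lengths are in m, angles in rad, forces in N, time in s.
With the tool pointing down it reaches from about 0.25 to 0.775 m from the base axis. Payload 4 kg.
Tool frame: the origin (TCP) lies midway between the tips of the shut fingers; the grasp point (between the pads) lies r.grasp_offset behind it (r.grasp_offset is the distance from the TCP to the grasp point, in m); y points along the fingers, x is the direction in which the jaws open and shut, and the axes are right-handed (so a half turn about y gives the same grasp; the last joint's range is limited). The gripper opens to 85 mm and grips with 20 to 120 N. Pads are 22 mm wide; open, the fingers measure 114 mm over their backs; the gripper's body (76 mm by 85 mm) begins 54 mm behind the grasp point. The pads swing forward as they close: fully open they stand 13 mm farther back than shut.
Start: joints at [1.127, 0.087, 1.371, -0, 1.684, -0.103], TCP at [0.184, 0.518, 0.231] pointing down, gripper open.
Joint ranges: [-3.1, 3.1], [-0.76, 2.03], [0.27, 2.55], [-1.08, 4.22], [0.17, 2.65], [-2.57, 2.57]. Speed limits (rad/s): [2.79, 2.79, 3.14, 3.14, 3.14, 3.14].

## Interface

Orientations are given as [roll, pitch, yaw] about the fixed x, y, z axes, in that order (R = Rz(yaw) Ry(pitch) Rx(roll)).
In Python, from cell import r gives the robot as it stands. The module is installed in compiled form; this text tells all that it offers.
- The arm moves only by the tool send_rows, never from a script. Its argument "plan" is a list of rows, each a list of 3 entries, a list of its own where there are three numbers: the shift along the world's x, y, z in cm, then the turn, a rotation vector about the world's x, y, z in rad, then the opening, from 0 (shut) to 1 (fully open). In form: [[[dx, dy, dz], [wx, wy, wz], claw], ...]. A call has 1 to 20 rows; each row shifts and turns the commanded pose from where the row before left it; what a row does not reach is not made up. A row lasts 1/8 s, in which the tool goes at most 62.5 mm and 10.7 degrees, less where a joint would pass 70% of its speed; a pose out of reach is approached as far as the arm can. A call is refused whole if a number of a shift passes 6.25 or a number of a turn 0.188, either way. A call with a gripper value outside its range is refused whole. The fingers move at their own pace and stop on an object; the grip force is fixed at half the most. Time passes only in rows, so rows that do not move let the fingers close. It gives the time, the measured TCP pose, the force and the opening at its end, in the units of the state.
- r.get_obs(): the state, without advancing time (a new reading comes with each control period).
- r.grab_frame(name): name is "scene" or "top" or "wrist"; returns a dict with "pixels" (400x640x3 uint8, red, green, blue), "z_map" (400x640 float32, m along the optical axis (not along the pixel's ray), 0 where there is no reading), "fx", "fy", "cx", "cy" (pixels), "pose" (4x4, takes a point from camera to world coordinates); the wrist camera has in their place "T_tool_cam" (4x4, takes a point from camera to tool coordinates, whose origin is the TCP and whose axes are the tool frame's). Camera axes: x right, y down, z forward; pixel columns grow to the right and rows downward; lengths in m; the calibration is good to about 2 mm. A picture is of the moment at which its call begins: read the wrist's pose just before it.
- r.job_done(): hands the job in, once; it reports no verdict.
Trained networks look in the newest picture that a camera, given by its name, has taken for a name from the list of things; names that differ only in an ending like _2 or _b are one class to them, and where a whole thing is asked for, a point or a joint stands for the part that bears it (a point fixed in the world has none). Each returns a list of dicts, best first, with "conf" (0 to 1); they miss things now and then, are a little off and sometimes report something else, mostly with a low value. They report only what shows in the picture. A call takes as long as a camera call.
- r.outline_of(camera, name): "region" (400x640 bool, what is visible of it) and "extent" ([left, top, right, bottom] in pixels, round what is visible of it).
The state is a dict: "clock": time; "q": joint angles; "qd": joint speeds; "effort": joint torques, N m; "eef_pos": TCP position; "tcp_rot": TCP orientation; "force": force on the tool from outside, world axes, zero at the start; "moment": the same for the moment, N m; "width": finger opening in m.
Only numpy, scipy, OpenCV 4.12 (cv2) and the standard library are available. Lean on these libraries where they do the work, as an engineer would, in place of code of your own. Each camera call takes 0.05 s, during which the arm holds its last target. There are 200 camera calls.

## Task

Open the wire cage of spray cans: rubber holds the gate out against its hooked catch, so press the gate fully home to take the load off the latch, push the thumb lever down until the bar behind the gate has lifted out, and ease the gate out with the lever still down. Then swing the gate wide open, near its stop, without flinging it, and leave it there at rest with the lever let go and the bar dropped. Never force the lever if it binds, use no more than a hand's light push on the gate, and do not disturb the three cans or the steel mandrel.

Things in the scene. Friction and masses are not known exactly. Their poses are not given: they have to be found in the camera images.
- cage: Grey steel wire cage, 300 wide, 200 deep, 250 high, fixed to the bench. Origin on the bench under the middle of its front; x points into the cage, y along the front to the hinge side, z up. The blue gate, 20 thick, covers the whole front, to 245 high. Shut, its front face is 22 in front of the origin (x = -22).
- gate (a joint): Swing of the gate, rad: 0 = pressed fully home, about 0.022 = at rest on the latch, 1.4 = its open stop. It opens out of the front. A rubber buffer pushes it out (about 14 N at the thumb lever holds it home, 6 N at rest; the buffer ends at 0.038), beyond that it turns freely with slight friction and stays where it is left.
- thumb (a joint): Turn of the thumb lever, rad: 0 = let go (sloping up outwards by 22 deg), 0.36 = fully down, almost level. Pivot 2 mm behind the gate's front face, 222 mm above the bench, 78 mm from the gate's latch-side edge. Pushing it down lifts the bar; it takes about 3 to 6 N when the bar is free, and returns by itself.
- bar (a joint): Lift of the latch bar behind the gate, rad: 0 = down, above 0.082 = clear over the catch, about 0.12 = lever fully down. The catch, inside the latch post, is a hook whose nib turns in over the bar's end: at rest the bar can rise only 0.01, so the lever binds; with the gate pressed in to below 0.005 the bar lifts freely. Let go, the bar falls.
- thumb_pad (a point): Middle of the top of the lever's steel thumb pad, on the gate's front. The pad is 38 wide, sticks out 46 from the gate and has a 5 high turned-up end; this point is 23 out from the gate's front face. The axes turn with the lever: y runs along the gate to its hinge. The pad sinks about 9 here in its full travel. Above the pad the gate's front is plain up to 245.
- gate_hinge (a point): Point on the gate's upright hinge line, 200 above the bench, in the middle of the gate's thickness; the gate turns about it. x points through the gate into the cage, y along the gate away from its free edge.
- gate_edge (a point): Point on the gate's free (latch-side) edge, on its front face, 200 above the bench, 298 from the hinge line.
- can_blue_mid (a point): Middle of the blue spray can with yellow cap, 65 across, 192 high, standing inside the cage.
- can_red_mid (a point): Middle of the red spray can with black cap, 65 across, 192 high, standing inside the cage.
- can_green_mid (a point): Middle of the green spray can with white cap, 65 across, 192 high, standing on the bench beside the cage's latch side.
- mandrel_mid (a point): Middle of the turned steel press mandrel, 60 across, 60 high with a short pin on top, standing on the bench near the hinge side.

How it is judged:
On the way, in this order (a step that is already met when the one before it is completed fails the run):
1. thumb lever down and latch bar lifted clear of the nib while the gate is still home (value of joint thumb above 0.2 rad and value of joint bar above 0.082 rad and value of joint gate below 0.06 rad), for 0.1 s.
2. gate drawn out past the catch (value of joint gate above 0.12 rad), for 0.1 s.
At the end, for the whole second after the job is handed in: The gate stands open by more than 1.1 rad (63 degrees) and at rest (under 0.05 rad/s), the thumb lever is back up (under 0.05 rad) and the bar is down (under 0.02 rad) (value of joint gate above 1.1 rad and velocity of joint gate between -0.05 and 0.05 rad/s and value of joint thumb below 0.05 rad and value of joint bar below 0.02 rad); the robot touches nothing.
It fails at once if the thumb lever loaded with more than 20 N (contact force between the fingers and thumb above 20 N).
It fails at once if the gate with its latch pushed or pulled with more than 30 N (contact force between the fingers and gate above 30 N).
It fails at once if the gate flung: faster than 1.5 rad/s (velocity of joint gate above 1.5 rad/s or velocity of joint gate below -1.5 rad/s).
It fails at once if a can or the mandrel moved by more than 20 mm or tipped (distance of any of can_blue_mid, can_red_mid, can_green_mid, mandrel_mid from where it was at the start of the episode above 0.02 m or angle between any of can_blue_mid, can_red_mid, can_green_mid, mandrel_mid's own z axis and vertical above 0.2 rad).
It also fails if it takes over 69 s, if anything falls off the work surface, if the arm or the gripper's body presses on something with over 40 N, if the wrist force passes 120 N, or if a joint passes its speed limit or range.

## Working session

There is one attempt and no reset: what is moved stays moved. The work goes in short steps, Python scripts to look and compute and a tool call to move; the robot and the scene stay as the last step left them, time stands still between calls to the robot, and variables do not carry over. Pictures are saved under pics/ and viewed, about 8 in all and at most 12, crops included, and the job is handed in when it is done.

Besides the shell and the picture viewer there is one more tool, called after "Call:" as a command line: name --argument value ..., lists and objects as JSON in quotes. send_rows: Moves the arm, as the interface text tells. Its arguments: {"type":"object","properties":{"plan":{"type":"array"}},"required":["plan"]}

```bash
mkdir -p pics
cat > h.py <<'E'
import numpy as np, cv2
from cell import r
def pts(f):
    z=f["z_map"]; v,u=np.mgrid[:400,:640]
    P=np.stack([(u-f["cx"])/f["fx"]*z,(v-f["cy"])/f["fy"]*z,z],-1)
    T=f["pose"]; return P@T[:3,:3].T+T[:3,3]
E
python3 - <<'E'
from h import *
print(r.get_obs(), r.grasp_offset)
ims=[]
for c in ["scene","top"]:
    f=r.grab_frame(c); W=pts(f); ims.append(f["pixels"])
    print(c,f["pose"][:3].round(3).tolist(),f["fx"])
    for n in ["cage","gate","thumb","can_blue_mid","can_red_mid","can_green_mid","mandrel_mid"]:
        for d in r.outline_of(c,n)[:1]:
            m=d["region"]&(f["z_map"]>0); p=W[m]
            print(n,round(d["conf"],2),d["extent"],m.sum(),np.median(p,0).round(3),p.min(0).round(3),p.max(0).round(3))
cv2.imwrite("pics/a.png",cv2.resize(np.vstack(ims)[:,:,::-1],None,fx=.75,fy=.75))
cv2.imwrite("pics/s.png",ims[0][:,:,::-1])
E
```

```text
{'clock': 0.0, 'q': array([ 1.12684827e+00,  8.79824686e-02,  1.37226725e+00,  8.02758305e-06,
        1.68357792e+00, -1.03115756e-01]), 'qd': array([ 0.00310156, -0.000828  , -0.00143837,  0.0023267 , -0.00025256,
       -0.00094964]), 'effort': array([ 7.88476682e-04, -3.51863444e+01, -3.13273931e+01,  5.80911319e-05,
        1.08749256e-02, -9.13515407e-06]), 'eef_pos': array([0.18364736, 0.51791271, 0.23011751]), 'tcp_rot': array([-1.57055834,  0.00222229,  1.22996519]), 'force': array([ 0.18042506, -0.27521724, -0.76724546]), 'moment': array([ 0.03719064, -0.01011962, -0.0189803 ]), 'width': 0.08543111055331618} 0.0187
scene [[-0.883, -0.45, 0.136, 0.439], [-0.47, 0.839, -0.275, 0.196], [0.009, -0.306, -0.952, 1.104]] 437.60892916791835
cage 0.74 [250.7, 76.4, 409.2, 220.0] 12679 [ 0.595 -0.18   0.227] [ 0.421 -0.506 -0.007] [ 0.892 -0.026  0.255]
gate 0.96 [265.7, 159.6, 406.4, 219.8] 4851 [ 0.551 -0.125  0.207] [ 0.421 -0.28  -0.004] [ 0.687 -0.026  0.249]
thumb 0.6 [361.9, 175.7, 384.5, 200.5] 335 [ 0.484 -0.14   0.234] [ 0.459 -0.207  0.005] [ 0.511 -0.111  0.249]
can_blue_
[... 691 characters left out ...]
255]
gate 0.85 [285.9, 167.4, 367.7, 282.7] 2266 [ 0.538 -0.131  0.241] [ 0.414 -0.25  -0.007] [ 0.704 -0.015  0.251]
thumb 0.81 [318.7, 237.9, 341.0, 263.5] 306 [ 0.484 -0.14   0.234] [ 0.459 -0.166  0.222] [ 0.51  -0.115  0.251]
can_blue_mid 0.65 [332.8, 163.4, 359.7, 195.6] 720 [ 0.664 -0.181  0.19 ] [ 0.615 -0.236  0.   ] [ 0.738 -0.144  0.252]
can_red_mid 0.64 [353.0, 195.8, 385.0, 223.4] 616 [ 0.596 -0.231  0.194] [ 0.557 -0.273  0.007] [ 0.636 -0.19   0.25 ]
can_green_mid 0.93 [386.7, 241.1, 423.9, 265.5] 688 [ 0.486 -0.332  0.175] [ 0.457 -0.418 -0.002] [ 0.52  -0.314  0.195]
mandrel_mid 0.89 [249.6, 175.1, 269.4, 196.7] 403 [0.67  0.052 0.059] [0.644 0.026 0.006] [0.7   0.082 0.079]
```

View pics/a.png

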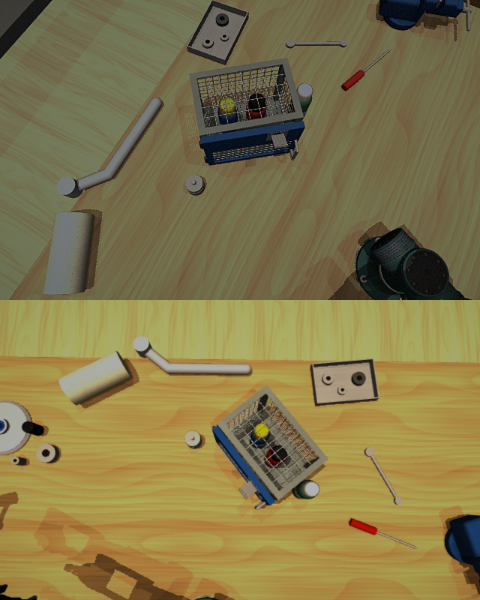

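The pictures show the cage at centre with its blue gate facing the robot's left. The thumb pad is near scene px (373,188), the mandrel is left of the gate's hinge side, and the green can is behind the latch side. Next I'll fit the gate frame.

Run:
```python
from h import *
f=r.grab_frame("scene"); W=pts(f)
g=r.outline_of("scene","gate")[0]["region"]; th=r.outline_of("scene","thumb")[0]["region"]
# front face: gate pts on vertical face -> RANSAC vertical plane on normals
p=W[g&(f["z_map"]>0)]; b=p[(p[:,2]>.06)&(p[:,2]<.237)]
best=(0,)
for a in np.radians(np.arange(110,150,.25)):
    n=np.array([np.cos(a),np.sin(a)]); d=b[:,:2]@n
    h,e=np.histogram(d,np.arange(d.min(),d.max()+.002,.002)); k=h.argmax()
    if h[k]>best[0]: best=(h[k],np.degrees(a),e[k]+.001)
print("front plane",best)
a=np.radians(best[1]); n=np.array([np.cos(a),np.sin(a)]); t=np.array([n[1],-n[0]]) # t toward hinge
for it in range(3):
    s=b[abs(b[:,:2]@n-best[2])<.004][:,:2]; c=s.mean(0); u,_,vt=np.linalg.svd(s-c); n=vt[1]*np.sign(vt[1]@n); best=(len(s),np.degrees(np.arctan2(n[1],n[0])),c@n)
print(best, (s@n-c@n).std()); t=np.array([n[1],-n[0]])
top=p[(abs(p[:,2]-.245)<.004)]; print("top strip normal rng",np.percentile(top[:,:2]@n,[2,50,98])-best[2],"t rng",np.percentile(top[:,:2]@t,[.5,99.5]))
print("all t rng",np.percentile(p[:,:2]@t,[.5,99.5]))
q=W[th&(f["z_map"]>0)]
d=q[:,:2]@n-best[2]; tt=q[:,:2]@t
for lo in range(0,56,6):
    m=(d*1e3>=lo)&(d*1e3<lo+6); 
    if m.sum()>3: print(lo,m.sum(),np.percentile(q[m,2],[5,50,95]).round(4),np.percentile(tt[m],[3,50,97]).round(4))
print("n",n,"t",t)
cv2.imwrite("pics/b.png",cv2.resize(f["pixels"][140:240,240:430,::-1],None,fx=4,fy=4,interpolation=2))
```

```text
front plane (np.int64(1280), np.float64(127.25), np.float64(-0.4273486026428259))
(1945, np.float64(127.54941263134471), np.float64(-0.42990093085207903)) 0.0012682865160429874
top strip normal rng [-0.01967549 -0.00846916  0.04423962] t rng [0.22261665 0.51350717]
all t rng [0.22066223 0.52181951]
0 27 [0.2219 0.2247 0.2281] [0.2827 0.2987 0.3146]
6 42 [0.2251 0.2272 0.2301] [0.2815 0.2986 0.3174]
12 41 [0.2269 0.2303 0.2323] [0.2821 0.2996 0.3168]
18 41 [0.2295 0.2328 0.2353] [0.2822 0.2993 0.3165]
24 44 [0.2327 0.2354 0.2371] [0.281  0.2986 0.3166]
30 40 [0.235  0.2373 0.2403] [0.2826 0.2987 0.3156]
36 30 [0.2369 0.2405 0.2468] [0.2816 0.2997 0.3175]
42 55 [0.2399 0.2449 0.2483] [0.2827 0.3007 0.3164]
n [-0.6094454   0.79282804] t [0.79282804 0.6094454 ]
```

View pics/b.png

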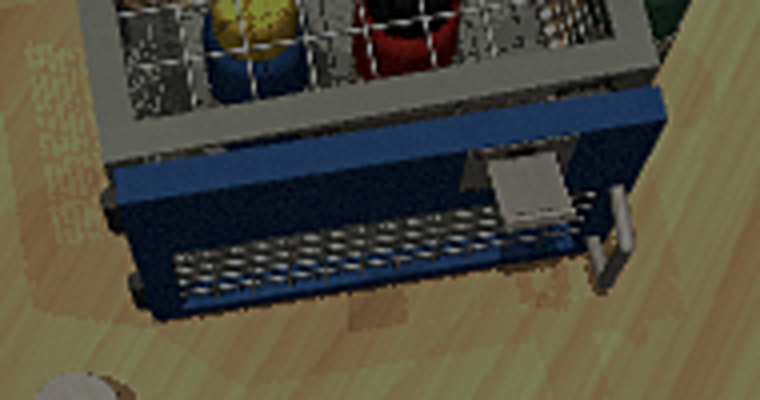

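Call:
send_rows --plan '[[[2.0,-4.5,3],[0,0,-0.041],0],[[2.0,-4.5,3],[0,0,-0.041],0],[[2.0,-4.5,3],[0,0,-0.041],0],[[2.2,-4.8,0],[0,0,-0.041],0],[[2.2,-4.8,0],[0,0,-0.041],0],[[2.2,-4.8,0],[0,0,-0.041],0],[[2.2,-4.8,0],[0,0,-0.041],0],[[2.2,-4.8,0],[0,0,-0.041],0],[[2.2,-4.8,0],[0,0,-0.041],0],[[2.2,-4.8,0],[0,0,-0.041],0],[[2.2,-4.8,0],[0,0,-0.041],0],[[2.2,-4.8,0],[0,0,-0.041],0],[[2.2,-4.8,0],[0,0,-0.041],0],[[2.2,-4.8,0],[0,0,-0.041],0],[[0,0,0],[0,0,0],0],[[0,0,0],[0,0,0],0]]'

```text
clock: 2.95
eef_pos: [0.4857, -0.1444, 0.3212]
tcp_rot: [-1.57, -0.0, 0.656]
force: [0.0, 0.1, 1.0]
width: 0.0003
```

Call:
send_rows --plan '[[[0.1,0.1,-2],[0,0,0],0],[[0.1,0.1,-2],[0,0,0],0],[[0,0,-2.3],[0,0,0],0],[[0,0,0],[0,0,0],0],[[0,0,0],[0,0,0],0]]'

```text
clock: 3.58
eef_pos: [0.488, -0.1419, 0.2598]
tcp_rot: [-1.573, -0.001, 0.657]
force: [0.3, 0.0, 0.6]
width: 0.0001
```

```bash
cat >> h.py <<'E'
n=np.array([-.60945,.79283]); t=np.array([.79283,.60945])
def st():
    o=r.get_obs(); p=o["eef_pos"]; F=o["force"]
    print("clk %.2f off %.1fmm t %.1f z %.1f | Fn %.1f Ft %.1f Fz %.1f"%(o["clock"],(p[:2]@n+.4299)*1e3,p[:2]@t*1e3,p[2]*1e3,F[:2]@n,F[:2]@t,F[2]),o["tcp_rot"].round(3)); return o
E
python3 - <<'E'
from h import *
st(); f=r.grab_frame("scene"); w=r.grab_frame("wrist")
a=cv2.resize(f["pixels"][120:240,290:450],None,fx=4,fy=4,interpolation=2)
a=cv2.convertScaleAbs(a,alpha=1.6)
b=cv2.resize(w["pixels"],None,fx=.25,fy=.25)
a=np.vstack([a,np.zeros((100,640,3),np.uint8)]); a[480:,:160]=b
cv2.imwrite("pics/c.png",a[:,:,::-1])
E
```

```text
clk 3.58 off 19.9mm t 300.4 z 259.8 | Fn -0.2 Ft 0.2 Fz 0.6 [-1.573e+00 -1.000e-03  6.570e-01]
```

View pics/c.png

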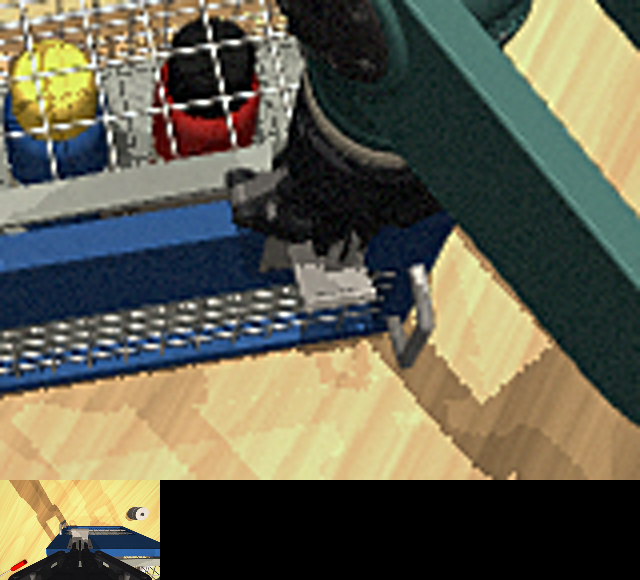

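The fingers hang over the pad, centred (crop px 340,260). Next I'll lower them to just above the pad and push in slowly.

Call:
send_rows --plan '[[[0,0,-0.9],[0,0,0],0],[[0.12,-0.16,-0.9],[0,0,0],0],[[0.12,-0.16,0],[0,0,0],0],[[0.12,-0.16,0],[0,0,0],0],[[0,0,0],[0,0,0],0],[[0,0,0],[0,0,0],0]]'

```text
clock: 4.42
eef_pos: [0.4916, -0.1475, 0.2406]
tcp_rot: [-1.571, -0.0, 0.656]
force: [0.3, -0.2, 0.6]
width: -0.0001
```

```bash
python3 -c "from h import *;st()"
```

```text
clk 4.42 off 13.4mm t 299.8 z 240.6 | Fn -0.4 Ft 0.1 Fz 0.6 [-1.571 -0.     0.656]
```

Call:
send_rows --plan '[[[0,0,-0.3],[0,0,0],0],[[0.06,-0.08,0],[0,0,0],0],[[0.06,-0.08,0],[0,0,0],0],[[0.06,-0.08,0],[0,0,0],0],[[0.06,-0.08,0],[0,0,0],0],[[0,0,0],[0,0,0],0],[[0,0,0],[0,0,0],0]]'

```text
clock: 5.3
eef_pos: [0.493, -0.1495, 0.2373]
tcp_rot: [-1.567, 0.0, 0.657]
force: [-3.7, 4.7, 1.7]
width: -0.0006
```

```bash
python3 -c "from h import *;st()"
```

```text
clk 5.30 off 10.9mm t 299.8 z 237.3 | Fn 6.0 Ft -0.1 Fz 1.7 [-1.567  0.     0.657]
```

Call:
send_rows --plan '[[[0.06,-0.08,0],[0,0,0],0],[[0.06,-0.08,0],[0,0,0],0],[[0.06,-0.08,0],[0,0,0],0],[[0.06,-0.08,0],[0,0,0],0],[[0,0,0],[0,0,0],0],[[0,0,0],[0,0,0],0]]'

```text
clock: 6.05
eef_pos: [0.4944, -0.1515, 0.2373]
tcp_rot: [-1.564, 0.001, 0.657]
force: [-5.5, 6.9, 4.2]
width: 0.0002
```

```bash
python3 -c "from h import *;st()"
```

```text
clk 6.05 off 8.5mm t 299.6 z 237.3 | Fn 8.9 Ft -0.2 Fz 4.2 [-1.564e+00  1.000e-03  6.570e-01]
```

Call:
send_rows --plan '[[[0.06,-0.08,0],[0,0,0],0],[[0.06,-0.08,0],[0,0,0],0],[[0.06,-0.08,0],[0,0,0],0],[[0.06,-0.08,0],[0,0,0],0],[[0.06,-0.08,0],[0,0,0],0],[[0,0,0],[0,0,0],0],[[0,0,0],[0,0,0],0]]'

```text
clock: 6.92
eef_pos: [0.4958, -0.1535, 0.2373]
tcp_rot: [-1.558, 0.001, 0.659]
force: [-11.3, 11.5, 5.9]
width: 0.0002
```

```bash
python3 -c "from h import *;st()"
```

```text
clk 6.92 off 6.1mm t 299.6 z 237.3 | Fn 16.0 Ft -2.0 Fz 5.9 [-1.558e+00  1.000e-03  6.590e-01]
```

Call:
send_rows --plan '[[[0.03,-0.04,-0.1],[0,0,0],0],[[0,0,-0.1],[0,0,0],0],[[0,0,-0.1],[0,0,0],0],[[0,0,-0.1],[0,0,0],0],[[0,0,-0.1],[0,0,0],0],[[0,0,0],[0,0,0],0]]'

```text
clock: 7.68
eef_pos: [0.4965, -0.1528, 0.2348]
tcp_rot: [-1.559, -0.002, 0.66]
force: [-12.6, 16.2, 12.2]
width: -0.0001
```

```bash
python3 -c "from h import *;st()"
```

```text
clk 7.67 off 6.1mm t 300.5 z 234.8 | Fn 20.5 Ft -0.1 Fz 12.2 [-1.559 -0.002  0.66 ]
```

Call:
send_rows --plan '[[[-0.03,0.04,-0.1],[0,0,0],0],[[0,0,-0.1],[0,0,0],0],[[0,0,-0.1],[0,0,0],0],[[0,0,0],[0,0,0],0]]'

```text
clock: 8.18
eef_pos: [0.4968, -0.1525, 0.232]
tcp_rot: [-1.56, -0.003, 0.66]
force: [-12.4, 15.7, 12.8]
width: -0.0001
```

```bash
python3 -c "from h import *;st()"
```

```text
clk 8.18 off 6.2mm t 301.0 z 232.0 | Fn 20.0 Ft -0.2 Fz 12.8 [-1.56  -0.003  0.66 ]
```

Moving freely, with no rise in force, so I'll continue.

Call:
send_rows --plan '[[[-0.02,0.03,-0.1],[0,0,0],0],[[0,0,-0.1],[0,0,0],0],[[0,0,-0.1],[0,0,0],0],[[0,0,0],[0,0,0],0]]'

```text
clock: 8.68
eef_pos: [0.497, -0.1523, 0.2303]
tcp_rot: [-1.562, -0.004, 0.66]
force: [-13.6, 15.5, 15.6]
width: 0.0001
```

```bash
python3 -c "from h import *;st()"
```

```text
clk 8.68 off 6.2mm t 301.2 z 230.3 | Fn 20.6 Ft -1.3 Fz 15.6 [-1.562 -0.004  0.66 ]
```

```bash
cat >> h.py <<'E'
def pad(c="scene",g=0.022,H=None):
    f=r.grab_frame(c); W=pts(f); L=r.outline_of(c,"thumb")
    if not L: print("none"); return f
    q=W[L[0]["region"]&(f["z_map"]>0)]; d=(q[:,:2]@n+.4299)*1e3; tt=q[:,:2]@t*1e3
    for lo in range(-6,54,4):
        m=(d>=lo)&(d<lo+4)&(tt>282)&(tt<317)&(q[:,2]>.215)
        if m.sum()>3: print(lo,m.sum(),(np.percentile(q[m,2],[10,50,90])*1e3).round(1),end="; ")
    print(); return f
E
python3 - <<'E'
from h import *
f=pad(); w=r.grab_frame("wrist")
cv2.imwrite("pics/d.png",np.vstack([cv2.convertScaleAbs(cv2.resize(f["pixels"][150:230,330:440],None,fx=5,fy=5,interpolation=2),alpha=2),cv2.resize(w["pixels"][180:310,200:420],(550,200))])[:,:,::-1])
E
```

```text
6 4 [226.2 226.5 228.6]; 10 12 [227.9 229.  230.5]; 14 15 [228.4 230.2 231.7]; 18 26 [229.9 232.2 233.4]; 22 28 [231.2 233.1 234.5]; 26 26 [232.6 234.1 235.6]; 30 27 [234.6 235.7 237.4]; 34 15 [235.  237.2 241.2]; 38 37 [238.9 241.9 243.5]; 42 18 [235.1 238.5 241.9];
```

View pics/d.png

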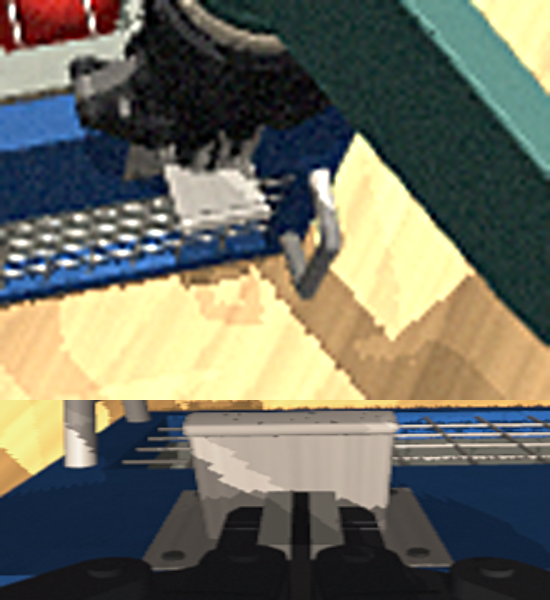

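The lever has turned by about 0.08 rad and moves freely. The tips bear on the pad (wrist inset px 300,510). I'll press on.

Call:
send_rows --plan '[[[-0.04,0.05,-0.1],[0,0,0],0],[[0,0,-0.1],[0,0,0],0],[[0,0,-0.1],[0,0,0],0],[[0,0,0],[0,0,0],0]]'

```text
clock: 9.32
eef_pos: [0.4971, -0.1522, 0.2271]
tcp_rot: [-1.563, -0.004, 0.66]
force: [-10.4, 14.4, 15.3]
width: -0.0002
```

```bash
python3 -c "from h import *;st()"
```

```text
clk 9.32 off 6.3mm t 301.4 z 227.1 | Fn 17.8 Ft 0.6 Fz 15.3 [-1.563 -0.004  0.66 ]
```

Call:
send_rows --plan '[[[0,0,-0.1],[0,0,0],0],[[0,0,-0.1],[0,0,0],0],[[0,0,-0.05],[0,0,0],0],[[0,0,0],[0,0,0],0]]'

```text
clock: 9.82
eef_pos: [0.4971, -0.1521, 0.2243]
tcp_rot: [-1.563, -0.004, 0.66]
force: [-10.9, 15.0, 14.3]
width: -0.0
```

```bash
python3 -c "from h import *;st();pad()"
```

```text
clk 9.82 off 6.3mm t 301.4 z 224.3 | Fn 18.5 Ft 0.4 Fz 14.3 [-1.563 -0.004  0.66 ]
6 6 [221.5 223.5 226.3]; 10 12 [223.  224.7 225.3]; 14 19 [222.  224.  225.6]; 18 29 [222.6 224.8 225.9]; 22 29 [222.8 224.5 225.6]; 26 30 [221.9 223.6 225.9]; 30 25 [221.9 224.4 225.8]; 34 29 [222.8 224.7 226.8]; 38 24 [223.6 225.7 228.1]; 42 37 [224.1 228.7 230.3];
```

The pad is level, so the lever is fully down and the gate is home. Now I'll ease out.

Call:
send_rows --plan '[[[-0.12,0.16,0],[0,0,0],0],[[-0.12,0.16,0.05],[0,0,0],0],[[-0.12,0.16,0.05],[0,0,0],0],[[-0.12,0.16,0],[0,0,0],0],[[-0.12,0.16,0],[0,0,0],0],[[0,0,0],[0,0,0],0]]'

```text
clock: 10.68
eef_pos: [0.494, -0.1476, 0.2244]
tcp_rot: [-1.573, -0.005, 0.658]
force: [-0.7, 5.7, 8.0]
width: 0.0001
```

```bash
python3 -c "from h import *;st();pad()"
```

```text
clk 10.68 off 11.8mm t 301.8 z 224.4 | Fn 4.9 Ft 2.9 Fz 8.0 [-1.573 -0.005  0.658]
10 5 [221.9 223.9 225.1]; 14 9 [221.9 223.6 224.6]; 18 16 [222.6 224.3 225.3]; 22 29 [222.5 224.4 226.3]; 26 29 [222.4 224.4 226.3]; 30 27 [222.2 223.8 226. ]; 34 27 [223.3 224.4 226. ]; 38 32 [222.7 224.4 226.4]; 42 25 [223.3 224.5 226.8]; 46 24 [227.1 229.2 230.5]; 50 20 [224.8 227.2 230.2];
```

Call:
send_rows --plan '[[[-0.12,0.16,0],[0,0,0],0],[[-0.12,0.16,0],[0,0,0],0],[[-0.12,0.16,0],[0,0,0],0],[[-0.12,0.16,0],[0,0,0],0],[[-0.12,0.16,0],[0,0,-0.02],0],[[-0.12,0.16,0],[0,0,-0.02],0],[[-0.12,0.16,0],[0,0,-0.02],0],[[-0.12,0.16,0],[0,0,-0.02],0],[[0,0,0],[0,0,0],0]]'

```text
clock: 11.9
eef_pos: [0.4852, -0.1364, 0.2244]
tcp_rot: [-1.576, -0.006, 0.576]
force: [1.9, 1.7, 5.6]
width: 0.0
```

```bash
python3 -c "from h import *;st();pad()"
```

```text
clk 11.90 off 26.1mm t 301.6 z 224.4 | Fn 0.2 Ft 2.5 Fz 5.6 [-1.576 -0.006  0.576]
22 4 [223.1 223.7 224.3]; 26 6 [223.  224.3 225.5]; 30 14 [222.1 224.5 234.8]; 34 31 [222.5 224.4 230.9]; 38 26 [221.8 224.1 225.9]; 42 32 [221.9 223.5 226.3]; 46 28 [221.9 224.2 225.7]; 50 27 [222.1 223.7 225.9];
```

Call:
send_rows --plan '[[[-0.1,0.17,0],[0,0,-0.01],0],[[-0.1,0.17,0],[0,0,-0.01],0],[[-0.1,0.17,0],[0,0,-0.01],0],[[-0.1,0.17,0],[0,0,-0.01],0],[[-0.1,0.17,0],[0,0,-0.01],0],[[-0.1,0.17,0],[0,0,-0.01],0],[[-0.1,0.17,0],[0,0,-0.01],0],[[-0.1,0.17,0],[0,0,-0.01],0],[[0,0,0],[0,0,0],0]]'

```text
clock: 13.12
eef_pos: [0.4774, -0.1228, 0.2244]
tcp_rot: [-1.576, -0.006, 0.496]
force: [2.6, 0.9, 5.4]
width: -0.0001
```

```bash
cat >> h.py <<'E'
def gate(c="scene"):
    f=r.grab_frame(c); W=pts(f); p=W[r.outline_of(c,"gate")[0]["region"]&(f["z_map"]>0)]
    p=p[abs(p[:,2]-.244)<.004]; h=np.array([.5195,-.440]); q=np.c_[p[:,:2]@t,p[:,:2]@n]-h
    q=q[(-q[:,0]*0+np.hypot(*q.T)>.08)]; th=np.arctan2(q[:,1],-q[:,0])
    print("gate ang med",np.median(th).round(3),len(th),np.percentile(th,[10,90]).round(3)); return f
E
sed -i 's/range(-6,54,4)/range(-6,90,4)/' h.py
python3 -c "
from h import *;st();pad();gate()"
```

```text
clk 13.12 off 41.6mm t 303.7 z 224.4 | Fn -0.9 Ft 2.6 Fz 5.4 [-1.576 -0.006  0.496]
42 4 [223.5 224.4 224.9]; 46 10 [222.2 224.1 241.7]; 50 28 [222.5 224.3 226.4]; 54 23 [221.7 224.3 225.7]; 58 27 [222.3 224.  225.3]; 62 25 [223.1 224.6 226.1]; 66 20 [222.7 224.4 225.7]; 70 24 [222.7 225.  226.1]; 74 19 [223.5 226.8 231.1]; 78 18 [225.3 228.2 230.3]; 
gate ang med 0.144 407 [0.07  0.214]
```

Run:
```python
import numpy as np
h=np.array([.680,-.032]); p=np.array([.4774,-.1228])-h; prev=p; acc=np.zeros(2)
for k in range(1,37):
    a=-.03*k; q=np.array([[np.cos(a),-np.sin(a)],[np.sin(a),np.cos(a)]])@p
    d=((q-p)*100-acc).round(2); acc+=d; print(d.tolist(),end=" ")
    if k==18: print()
print(q+h)
```

```text
[-0.26, 0.61] [-0.25, 0.62] [-0.22, 0.63] [-0.21, 0.63] [-0.19, 0.64] [-0.17, 0.64] [-0.15, 0.65] [-0.13, 0.66] [-0.11, 0.65] [-0.09, 0.66] [-0.07, 0.67] [-0.05, 0.66] [-0.03, 0.66] [-0.01, 0.67] [0.01, 0.67] [0.03, 0.66] [0.05, 0.67] [0.06, 0.66] 
[0.09, 0.66] [0.11, 0.66] [0.13, 0.65] [0.15, 0.65] [0.16, 0.64] [0.19, 0.64] [0.21, 0.64] [0.22, 0.62] [0.24, 0.62] [0.27, 0.62] [0.28, 0.6] [0.29, 0.6] [0.32, 0.58] [0.33, 0.58] [0.35, 0.57] [0.37, 0.55] [0.38, 0.55] [0.4, 0.53] [0.5044271  0.10388804]
```

Call:
send_rows --plan '[[[-0.13,0.3,0],[0,0,-0.015],0],[[-0.13,0.31,0],[0,0,-0.015],0],[[-0.25,0.62,0],[0,0,-0.03],0],[[-0.22,0.63,0],[0,0,-0.03],0],[[-0.21,0.63,0],[0,0,-0.03],0],[[-0.19,0.64,0],[0,0,-0.03],0],[[-0.17,0.64,0],[0,0,-0.03],0],[[-0.15,0.65,0],[0,0,-0.03],0],[[-0.13,0.66,0],[0,0,-0.03],0],[[-0.11,0.65,0],[0,0,-0.03],0],[[-0.09,0.66,0],[0,0,-0.03],0],[[-0.07,0.67,0],[0,0,-0.03],0],[[-0.05,0.66,0],[0,0,-0.03],0],[[-0.03,0.66,0],[0,0,-0.03],0],[[-0.01,0.67,0],[0,0,-0.03],0],[[0.01,0.67,0],[0,0,-0.03],0],[[0.03,0.66,0],[0,0,-0.03],0],[[0.03,0.33,0],[0,0,-0.015],0],[[0.03,0.33,0],[0,0,-0.015],0]]'

```text
clock: 15.7
eef_pos: [0.4584, -0.0128, 0.2243]
tcp_rot: [-1.573, -0.006, -0.015]
force: [0.4, -1.2, 6.2]
width: 0.0002
```

```bash
python3 -c "
from h import *;st();f=gate();cv2.imwrite('pics/e.png',cv2.convertScaleAbs(cv2.resize(f['pixels'][120:300,240:460,::-1],None,fx=3,fy=3),alpha=1.6))"
```

```text
clk 15.70 off 140.4mm t 355.6 z 224.3 | Fn -1.2 Ft -0.4 Fz 6.2 [-1.573 -0.006 -0.015]
gate ang med 0.647 354 [0.574 0.716]
```

View pics/e.png

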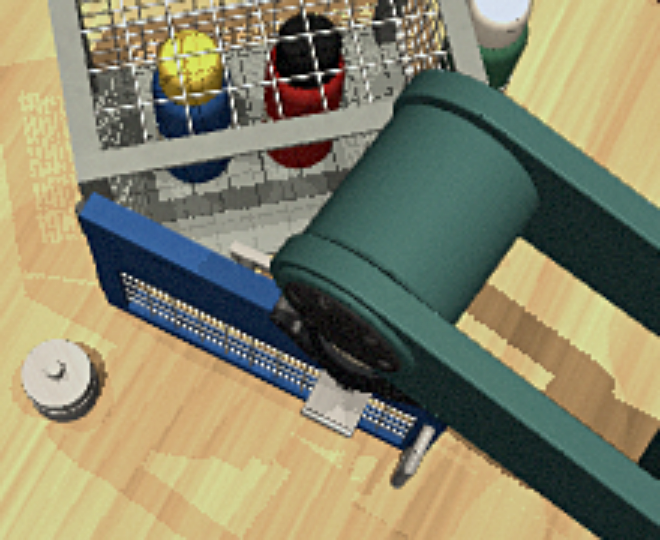

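The gate is at about 0.65 rad, carried with the lever down (pad at crop px 335,400). It is well clear of the mandrel at (60,375), so I'll continue.

Call:
send_rows --plan '[[[0.04,0.33,0],[0,0,-0.015],0],[[0.05,0.33,0],[0,0,-0.015],0],[[0.11,0.66,0],[0,0,-0.03],0],[[0.13,0.65,0],[0,0,-0.03],0],[[0.15,0.65,0],[0,0,-0.03],0],[[0.16,0.64,0],[0,0,-0.03],0],[[0.19,0.64,0],[0,0,-0.03],0],[[0.21,0.64,0],[0,0,-0.03],0],[[0.22,0.62,0],[0,0,-0.03],0],[[0.24,0.62,0],[0,0,-0.03],0],[[0.27,0.62,0],[0,0,-0.03],0],[[0.28,0.6,0],[0,0,-0.03],0],[[0.29,0.6,0],[0,0,-0.03],0],[[0.32,0.58,0],[0,0,-0.03],0],[[0.33,0.58,0],[0,0,-0.03],0],[[0.35,0.57,0],[0,0,-0.03],0],[[0.37,0.55,0],[0,0,-0.03],0],[[0.38,0.55,0],[0,0,-0.03],0],[[0.2,0.27,0],[0,0,-0.015],0],[[0.2,0.27,0],[0,0,-0.015],0]]'

```text
clock: 18.3
eef_pos: [0.5017, 0.0985, 0.2243]
tcp_rot: [-1.568, -0.001, -0.554]
force: [-4.7, 2.8, 7.9]
width: 0.0004
```

```bash
python3 -c "
from h import *;st();gate();gate('top')"
```

```text
clk 18.30 off 202.3mm t 457.8 z 224.3 | Fn 5.1 Ft -2.0 Fz 7.9 [-1.568e+00 -1.000e-03 -5.540e-01]
gate ang med 1.168 110 [1.08  1.268]
gate ang med 1.172 572 [1.113 1.231]
```

Call:
send_rows --plan '[[[0.1,0.2,0],[0,0,-0.01],0],[[0.17,0.36,0],[0,0,-0.02],0],[[0.17,0.36,0],[0,0,-0.02],0],[[0.17,0.36,0],[0,0,-0.02],0],[[0.1,0.2,0],[0,0,-0.01],0],[[0,0,0],[0,0,0],0],[[0,0,0],[0,0,0],0]]'

```text
clock: 19.38
eef_pos: [0.5112, 0.1115, 0.2244]
tcp_rot: [-1.567, -0.007, -0.635]
force: [3.5, -1.9, 5.4]
width: 0.0002
```

```bash
python3 -c "
from h import *;st();gate();gate('top')"
```

```text
clk 19.38 off 206.7mm t 473.3 z 224.4 | Fn -3.7 Ft 1.6 Fz 5.4 [-1.567 -0.007 -0.635]
gate ang med 1.243 85 [1.22 1.32]
gate ang med 1.245 624 [1.184 1.304]
```

Now lift straight up gently so the lever returns, then move well clear.

Call:
send_rows --plan '[[[0,0,0.15],[0,0,0],0],[[0,0,0.15],[0,0,0],0],[[0,0,0.2],[0,0,0],0],[[0,0,0.3],[0,0,0],0],[[0,0,0.4],[0,0,0],0],[[0,0,0.5],[0,0,0],0],[[0,0,1],[0,0,0],0],[[0,0,2],[0,0,0],0],[[0,0,3],[0,0,0],0],[[-2,1,3],[0,0,0],0],[[-4,3,0],[0,0,0],0],[[-4,3,0],[0,0,0],0],[[-4,3,0],[0,0,0],0],[[-4,3,0],[0,0,0],0],[[-4,3,0],[0,0,0],0],[[0,0,0],[0,0,0],0],[[0,0,0],[0,0,0],0]]'

```text
clock: 21.7
eef_pos: [0.2888, 0.2721, 0.3293]
tcp_rot: [-1.57, -0.001, -0.634]
force: [0.4, -0.6, -0.2]
width: -0.0003
```

Run:
```python
from h import *
st();f=gate();g=gate('top');gate('top')
W=pts(g); m=r.outline_of("top","thumb")[0]["region"]; q=W[m&(g["z_map"]>0)]; print("thumb z",np.percentile(q[:,2],[5,50,95]))
for c in ["can_blue_mid","can_red_mid","can_green_mid","mandrel_mid"]:
    for d in r.outline_of("top",c)[:1]: print(c,d["extent"])
cv2.imwrite('pics/f.png',cv2.convertScaleAbs(np.vstack([cv2.resize(f['pixels'][120:300,200:460],(520,360)),cv2.resize(g['pixels'][160:280,220:440],(520,240))])[:,:,::-1],alpha=1.4))
```

```text
clk 21.70 off 469.6mm t 394.8 z 329.3 | Fn -0.7 Ft -0.1 Fz -0.2 [-1.57e+00 -1.00e-03 -6.34e-01]
gate ang med 1.257 1216 [1.206 1.314]
gate ang med 1.253 912 [1.198 1.306]
gate ang med 1.254 915 [1.2   1.315]
thumb z [0.00156106 0.23420066 0.24591122]
can_blue_mid [332.9, 165.7, 361.1, 193.5]
can_red_mid [355.8, 196.4, 384.8, 223.3]
can_green_mid [388.9, 240.1, 428.0, 265.5]
mandrel_mid [250.3, 174.7, 266.9, 195.2]
```

View pics/f.png

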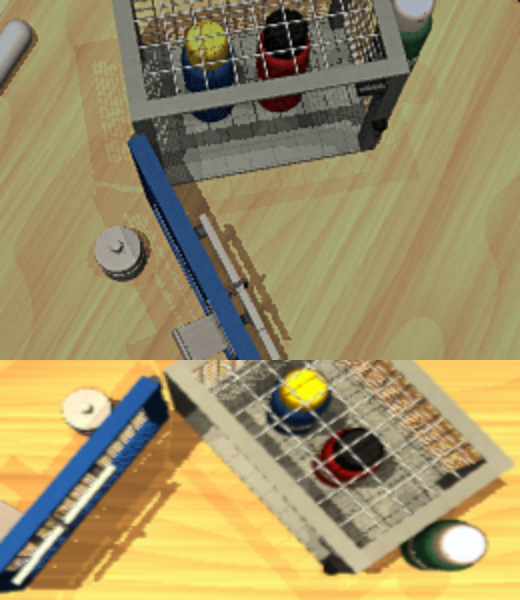

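The gate stands at about 1.25 rad and is at rest. The pad is back up (median z 0.234), the cans and mandrel haven't moved, and the arm is clear. Handing in.

```bash
python3 -c "
from h import *;print(r.job_done())"
```

```text
the job is handed in; nothing more can be done
None
```

The gate is open at about 1.25 rad and at rest, and I handed the job in at about 22 s. No verdict was reported.

- **Pressing home:** I put the shut fingers over the thumb pad and pushed the gate in, with 16 to 20.6 N measured.
- **Lever down:** With the gate held home, I pressed the lever until the pad was level. The vertical force on the tool peaked at 15.6 N, part of it friction on the gate. The lever never bound.
- **Opening:** I eased the gate out past the catch with the lever still down and carried it round slowly, at about 0.24 rad/s. Then I lifted straight off and moved clear.

**Last checks**
- **Gate:** The scene and top cameras gave 1.257 and 1.253 rad, and a repeat gave 1.254.
- **Lever:** The pad's middle was back at 0.234 m, the height it had at the start.
- **Bar:** I inferred it had dropped from the lever's return. I did not measure it.
- **Cans and mandrel:** Their outlines were within a few pixels of the start and they look upright in the last picture.
- **Arm:** The tool force was about zero, so it was touching nothing.

No check failed. An earlier gate reading, at about 0.15 rad, was roughly 0.02 rad below my tool-position estimate, so take the angle as good to about that.

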